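# Arm the laser interlock under its safety guard

### The arm

A 6-joint arm with a two-finger parallel gripper is mounted at the origin on a cart in front of the work surface, level with it; the furniture and walls round the work are solid. World frame = base frame: x ahead of the robot, y to its left, z up, the work surface at z = 0. Lengths are in m, angles in rad, forces in N, time in s.
With the tool pointing down it reaches from about 0.325 to 0.9 m from the base axis. Payload 3.5 kg.
Tool frame: the origin (TCP) lies at the very end of the fingers, on their centre line; the grasp point (between the pads) lies 19 mm behind it (r.grip_depth is the distance from the TCP to the grasp point, in m); z points along the fingers, y is the line along which they close (so a half turn about z gives the same grasp; the last joint's range is limited). The gripper opens to 85 mm and grips with 20 to 120 N. Pads are 22 mm wide; open, the fingers measure 114 mm over their backs; the gripper's body (76 mm by 85 mm) begins 54 mm behind the grasp point. The pads swing forward as they close: fully open they stand 13 mm farther back than shut.
Start: joints at [-0.103, 0.276, -0.026, 1.268, 0, 1.467], TCP at [0.625, -0, 0.231] pointing down, gripper open.
Joint ranges: [-3.12, 3.12], [-0.85, 1.88], [-1.08, 1.24], [-1.95, 2.15], [-1.57, 1.53], [-3.14, 3.14]. Speed limits (rad/s): [2.57, 2.57, 3.14, 3.14, 3.14, 3.14].

### API

Orientations are given as a unit quaternion [w, x, y, z].
In Python, from workcell import r gives the robot as it stands.
- The arm moves only by the tool jog_arm, never from a script. Its argument "rows" is a list of rows, each an object with "travel": the shift along the tool's x, y, z in cm, a list of three; "yaw": the turn about the tool's z in rad. A call has exactly 5 rows; each row is the pose to reach, as a shift and turn from the pose commanded when the call began, along the tool's axes at that moment; what a row does not reach only later rows make up. A row lasts 1/12 s, in which the tool goes at most 41.7 mm and 7.16 degrees, less where a joint would pass 70% of its speed; a pose out of reach is approached as far as the arm can. A call with a gripper value outside its range is refused whole. "hand" is the gripper command: -1 is fully open, 1 is shut, values between are in proportion, set as the call begins (left out, the last holds). The fingers move at their own pace and stop on an object; the grip force is fixed at half the most. Time passes only in rows, so rows that repeat a pose let the fingers close, or fill a call up. It gives the time, the measured TCP pose, the force, the opening and the grip force at its end, in the units of the state.
- r.get_obs(): the state, without advancing time (a new reading comes with each control period).
- r.read_camera(name): name is "scene" or "side" or "wrist"; returns (picture, depth): 384x512x3 uint8, blue, green, red; 384x512 float32, m along the optical axis (not along the pixel's ray), 0 where there is no reading.
- r.get_calibration(name): a dict with "vfov" (degrees; the focal length in pixels is half the picture's height over the tangent of half this angle, whatever the lens; pixels are square), "cx", "cy" (the principal point, pixels), "R" (3x3) and "t" (3): a world point X has camera coordinates R X + t. Camera axes: x right, y down, z forward; pixel columns grow to the right and rows downward; lengths in m; the calibration is good to about 2 mm. A picture is of the moment at which its call begins: read the wrist's pose just before it. get_calibration takes no time and is no camera call; for the wrist camera it gives the pose at the moment of the call.
- r.close_job(): hands the job in; it is judged then, once.
The state is a dict: "t": time; "joints": joint angles; "joint_velocities": joint speeds; "joint_torque": joint torques, N m; "position": TCP position; "orientation": TCP orientation; "contact_force": force on the tool from outside, world axes, zero at the start; "wrist_torque": the same for the moment, N m; "gripper_width": opening from 0.0 (shut) to 1.0 (fully open); "finger_force": force on a finger pad.
Only numpy, scipy, OpenCV 4.12 (cv2) and the standard library are available. Lean on these libraries where they do the work, as an engineer would, in place of code of your own. Each camera call takes 0.05 s, during which the arm holds its last target. There are 200 camera calls.

### The job

Arm the laser interlock: on the switch box with the hinged safety guard, lift the guard up to upright, flip the toggle beneath it all the way over toward the guard's hinge, then close the guard fully again. Leave the bare toggle on the other box as it is.

Things in the scene. Friction and masses are not known exactly. Their poses are not given: they have to be found in the camera images.
- switch_box: The guarded switch box, fixed on the bench: grey housing 100 (x) x 90 (y) mm, aluminium top panel at z = 45 mm. Origin: centre of its underside, on the bench. x points to the back of the box (the hinge side), away from the robot within 20 degrees of yaw; z up. The positions given for guard and toggle are in this frame, mm. The hood-like guard, closed: x -28 to 42, y -28 to 28, z 48 to 94.
- guard (a joint): Guard's angle, rad: 0 closed, 1.57 upright, stop 1.9; the front swings up and back about the hinge line, along y through x 42, z 48. Stiff hinge (0.06 N m): stays where left. A neck on its front carries the pull tab, a disc of diameter 16, 16 wide along y; closed, its centre is at x -58, y 0, z 76. Held by its flat ends from above, it can pivot between the fingers.
- toggle (a joint): Angle of the toggle under the guard, rad: near 0 it leans to the front (-x, off), 0.45 upright, 0.9 stop, leaning to the hinge (+x, armed). It swings about y; pivot at x 0, y 0, z 48. Steel rod 6 mm thick, ending in a 10 mm ball with its centre 32 mm from the pivot. A push of 1 to 2 N moves it; it stays where left.
- bare_toggle (a joint): Angle of the bare toggle on the other box, a housing of the same size with an equal toggle but no guard; the angle means the same. Near 0 at the start, to be left there.

How it is judged:
By the outcome, as a careful person would: the job done as asked, in the order asked, and still so for the second after the job is handed in, with the robot touching nothing.
It also fails if it takes over 58 s, if anything falls off the work surface, if the arm or the gripper's body presses on something with over 40 N, if the wrist force passes 120 N, or if a joint passes its speed limit or range.

## Working session

There is one attempt and no reset: what is moved stays moved. The work goes in short steps, Python scripts to look and compute and a tool call to move; the robot and the scene stay as the last step left them, time stands still between calls to the robot, and variables do not carry over. Pictures are saved under pics/ and viewed, at most 10 in all, crops included, and the job is handed in when it is done.

Besides the shell and the picture viewer there is one more tool, called after "Request:" by a JSON object that holds its "method" and its "body". jog_arm: Moves the arm, as the interface text tells. Its arguments: {"type":"object","properties":{"rows":{"type":"array"},"hand":{"type":"number"}},"required":["rows"]}

```bash
mkdir -p pics; ls
python3 - <<'E'
from workcell import r
import cv2,numpy as np
print(r.get_obs())
P=[]
for n in ("scene","side"):
    p,d=r.read_camera(n); c=r.get_calibration(n); np.savez(n+".npz",p=p,d=d,**c); P.append(p)
    print(n,{k:np.round(v,3).tolist() if not isinstance(v,str) else v for k,v in c.items()})
cv2.imwrite("pics/a.png",P[0]); cv2.imwrite("pics/b.png",P[1])
E
```

```text
pics
{'t': 0.0, 'joints': array([-1.03409713e-01,  2.77178906e-01, -2.79037200e-02,  1.26800682e+00,
       -1.66169928e-05,  1.46741343e+00]), 'joint_velocities': array([ 0.00133917,  0.00188757, -0.0009905 , -0.00119957,  0.00051062,
       -0.00025633]), 'joint_torque': array([-1.19036657e-03, -4.45512915e+01,  2.95201027e+01,  1.64448348e-02,
       -1.99460128e-04, -1.98590286e-06]), 'position': array([6.24208296e-01, 6.12696874e-05, 2.30120449e-01]), 'orientation': array([-0.00088485,  0.70711579,  0.70709684, -0.00072918]), 'contact_force': array([ 0.82842234, -0.62217279, -0.11712526]), 'wrist_torque': array([ 0.014846  , -0.00976085,  0.00991004]), 'finger_force': 0.0, 'gripper_width': 0.9997886729667392}
scene {'vfov': 46.835, 'cx': 260.103, 'cy': 190.553, 'R': [[0.794, -0.608, -0.016], [-0.422, -0.531, -0.734], [0.438, 0.59, -0.679]], 't': [-0.352, 0.325, 0.805]}
side {'vfov': 43.271, 'cx': 250.852, 'cy': 193.146, 'R': [[-0.994, -0.107, 0.018], [-0.055, 0.351, -0.935], [0.093, -0.93, -0.355]], 't': [0.531, 0.046, 1.269]}
```

View pics/a.png

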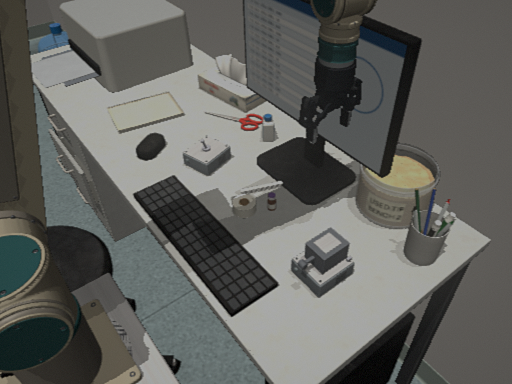

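View pics/b.png

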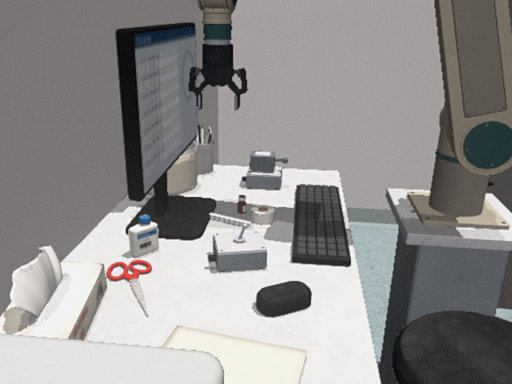

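The scene picture shows the guarded box at about (322,262) with its tab at (305,264), and the bare toggle at (207,150). The monitor and the tub stand behind the boxes. Next I measure the box from depth.

```bash
cat > h.py <<'E'
import numpy as np,cv2
def cloud(d,c):
    f=d.shape[0]/2/np.tan(np.radians(float(c["vfov"]))/2)
    v,u=np.mgrid[:d.shape[0],:d.shape[1]]
    C=np.stack([(u-c["cx"])/f*d,(v-c["cy"])/f*d,d],-1)
    W=(C-c["t"])@c["R"]
    W[d<=0]=np.nan
    return W
E
python3 - <<'E'
from h import *
for n in("scene","side"):
    z=np.load(n+".npz"); W=cloud(z["d"],z)
    if n=="scene": 
        for u,v in [(327,245),(305,264),(318,285),(207,150),(380,215),(425,245),(325,185),(243,205),(385,165),(300,100)]: print((u,v),W[v,u].round(3))
        w=W[225:300,280:360]
        off=(280,225)
        print("table z",np.nanmedian(W[300:330,330:350,2]))
    else: w=W[140:195,235:300]; off=(235,140)
    q=w.reshape(-1,3); q=q[~np.isnan(q[:,0])]
    for lo,hi in((.04,.05),(.06,.085),(.085,.1)):
        s=q[(q[:,2]>lo)&(q[:,2]<hi)]
        if len(s)>5: print(n,lo,hi,len(s),s.min(0).round(3),s.max(0).round(3),np.median(s,0).round(3),[np.round(k,3) if not isinstance(k,tuple) else k for k in cv2.minAreaRect((s[:,:2]*1000).astype(np.float32))])
p=np.load("scene.npz")["p"]
cv2.imwrite("pics/c.png",cv2.resize(p[215:305,270:380],None,fx=6,fy=6,interpolation=cv2.INTER_CUBIC))
E
```

```text
(327, 245) [ 0.512 -0.132  0.095]
(305, 264) [ 0.452 -0.135  0.085]
(318, 285) [ 0.463 -0.165  0.04 ]
(207, 150) [0.521 0.336 0.048]
(380, 215) [ 0.71  -0.11   0.036]
(425, 245) [ 0.689 -0.242  0.068]
(325, 185) [0.703 0.063 0.011]
(243, 205) [0.485 0.121 0.029]
(385, 165) [ 0.703 -0.097  0.181]
(300, 100) [0.7   0.171 0.212]
table z 0.0006818851740638496
scene 0.04 0.05 678 [ 0.46  -0.174  0.04 ] [ 0.559 -0.085  0.05 ] [ 0.483 -0.157  0.045] [(509.6796569824219, -129.4342041015625), (89.08163452148438, 99.45868682861328), np.float64(89.829)]
scene 0.06 0.085 427 [ 0.444 -0.158  0.06 ] [ 0.553 -0.1    0.085] [ 0.483 -0.143  0.076] [(495.7756042480469, -143.06082153320312), (52.40643310546875, 104.86402893066406), np.float64(51.647)]
scene 0.085 0.1 876 [ 0.449 -0.157  0.085] [ 0.553 -0.099  0.1  ] [ 0.513 -0.132  0.095] [(501.11248779296875, -128.2191619873047), (57.918846130371094, 104.38797760009766), np.float64(89.605)]
side 0.04 0.05 216 [ 0.46  -0.166  0.04 ] [ 0.559 -0.077  0.05 ] [ 0.496 -0.097  0.044] [(509.2403564453125, -121.43891906738281), (98.79134368896484, 88.37850952148438), np.float64(0.213)]
side 0.06 0.085 265 [ 0.443 -0.14   0.06 ] [ 0.552 -0.094  0.085] [ 0.506 -0.102  0.074] [(494.8423156738281, -112.04891204833984), (112.1737289428711, 38.248374938964844), np.float64(25.54)]
side 0.085 0.1 197 [ 0.481 -0.159  0.085] [ 0.552 -0.096  0.096] [ 0.517 -0.113  0.093] [(516.357666015625, -127.62379455566406), (70.79456329345703, 62.540802001953125), np.float64(0.319)]
```

View pics/c.png

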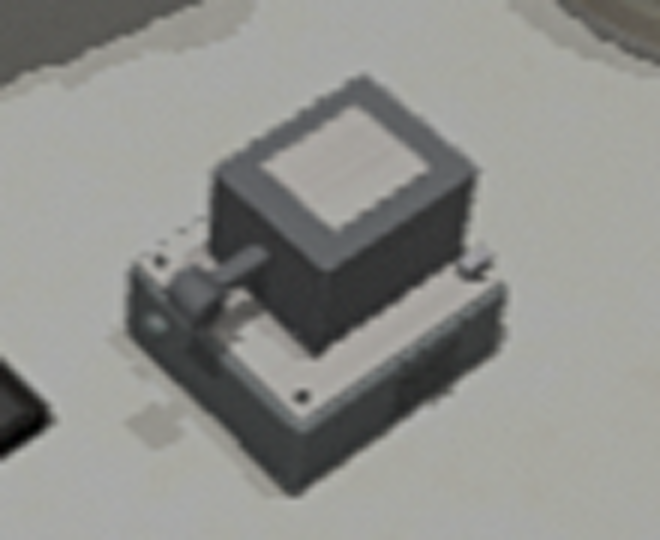

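Depth puts the box centre at about (0.510, -0.129) with yaw near 0, so the tab is at about (0.452, -0.1285, 0.076). The crop shows the tab at its (195,295), with the guard closed. I'll yaw the tool so the fingers close along world y, then move over the tab.

Request:
{"method": "jog_arm", "body": {"rows": [{"travel":[0,0,0],"yaw":-0.105},{"travel":[0,0,0],"yaw":-0.21},{"travel":[0,0,0],"yaw":-0.315},{"travel":[0,0,0],"yaw":-0.42},{"travel":[0,0,0],"yaw":-0.525}]}}

```text
t: 0.52
position: [0.6245, 0.0, 0.2306]
orientation: [-0.001, 0.497, 0.868, -0.0]
contact_force: [0.6, 0.5, -0.9]
gripper_width: 1.002
finger_force: 0.0
```

Request:
{"method": "jog_arm", "body": {"rows": [{"travel":[0,0,0],"yaw":-0.105},{"travel":[0,0,0],"yaw":-0.21},{"travel":[0,0,0],"yaw":-0.315},{"travel":[0,0,0],"yaw":-0.42},{"travel":[0,0,0],"yaw":-0.525}]}}

```text
t: 0.93
position: [0.6245, 0.0, 0.2306]
orientation: [-0.001, 0.255, 0.967, -0.0]
contact_force: [-0.0, 0.3, 0.8]
gripper_width: 1.0
finger_force: 0.0
```

Request:
{"method": "jog_arm", "body": {"rows": [{"travel":[0,0,0],"yaw":-0.105},{"travel":[0,0,0],"yaw":-0.21},{"travel":[0,0,0],"yaw":-0.315},{"travel":[0,0,0],"yaw":-0.42},{"travel":[0,0,0],"yaw":-0.52}]}}

```text
t: 1.35
position: [0.6245, 0.0, 0.2306]
orientation: [-0.001, -0.002, 1.0, 0.0]
contact_force: [-0.7, 0.2, -0.1]
gripper_width: 1.0
finger_force: 0.0
```

Request:
{"method": "jog_arm", "body": {"rows": [{"travel":[1.5,-1.1,0],"yaw":0},{"travel":[4,-3,0.5],"yaw":0},{"travel":[7,-5,1],"yaw":0},{"travel":[9.5,-7,1.5],"yaw":0},{"travel":[12,-9,2],"yaw":0}], "hand": 0}}

```text
t: 1.77
position: [0.5031, -0.0903, 0.2105]
orientation: [-0.001, 0.0, 1.0, 0.0]
contact_force: [0.5, -0.6, 1.1]
gripper_width: 0.502
finger_force: 0.0
```

Request:
{"method": "jog_arm", "body": {"rows": [{"travel":[2,-1.5,1],"yaw":0},{"travel":[3.5,-2.5,2.5],"yaw":0},{"travel":[4.5,-3.3,4],"yaw":0},{"travel":[5.2,-3.8,5.5],"yaw":0},{"travel":[5.25,-3.85,6],"yaw":0}]}}

```text
t: 2.18
position: [0.449, -0.1281, 0.1487]
orientation: [-0.003, 0.001, 1.0, 0.001]
contact_force: [0.3, 0.8, -0.5]
gripper_width: 0.5
finger_force: 0.0
```

Run:
```python
from h import *
from workcell import r
c=r.get_calibration("wrist");p,d=r.read_camera("wrist");np.savez("w.npz",p=p,d=d,**c)
print(r.get_obs()["position"],c["t"])
cv2.imwrite("pics/d.png",p)
```

```text
[ 0.44975134 -0.12779242  0.1487575 ] [ 0.12559098 -0.44118638  0.16197075]
```

View pics/d.png

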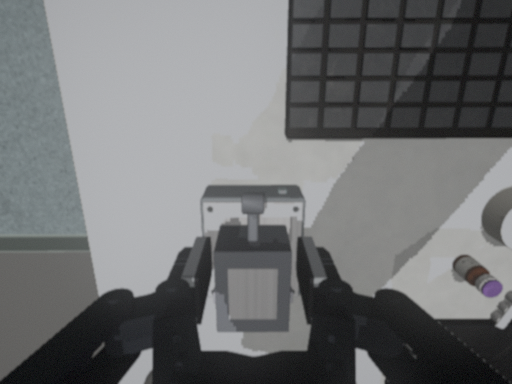

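The wrist picture shows the tab at (253,203), the guard below it around (253,280), and the fingers on either side. The tab and guard look centred. I check the tab's position from depth.

Run:
```python
from h import *
z=np.load("w.npz");W=cloud(z["d"],z)
for a,b in((203,248),(203,253),(203,258),(198,253),(210,253),(225,253),(290,253),(207,210),(207,298)):print((b,a),W[a,b].round(4))
s=W[192:215,235:272].reshape(-1,3);s=s[(s[:,2]>.07)];print(s.min(0),s.max(0),np.median(s,0))
g=W[220:335,205:300].reshape(-1,3);g=g[(g[:,2]>.088)&(g[:,2]<.1)];print(len(g),g.min(0),g.max(0),cv2.minAreaRect((g[:,:2]*1000).astype(np.float32)))
```

```text
(248, 203) [ 0.4482 -0.1311  0.0846]
(253, 203) [ 0.4485 -0.1275  0.084 ]
(258, 203) [ 0.4486 -0.124   0.0839]
(253, 198) [ 0.4459 -0.1275  0.0809]
(253, 210) [ 0.4535 -0.1276  0.0849]
(253, 225) [ 0.4676 -0.1276  0.0798]
(253, 290) [ 0.5124 -0.1278  0.0959]
(210, 207) [ 0.4664 -0.1636  0.0468]
(298, 207) [ 0.4667 -0.09    0.047 ]
[ 0.44281626 -0.13613111  0.07186557] [ 0.45921295 -0.12028898  0.08554177] [ 0.44827687 -0.12824951  0.08322402]
6373 [ 0.47963532 -0.15646016  0.08801748] [ 0.55207482 -0.10016916  0.09749412] ((515.8383178710938, -128.33865356445312), (56.05919647216797, 72.15914154052734), 89.63697052001953)
```

Request:
{"method": "jog_arm", "body": {"rows": [{"travel":[0,0,2],"yaw":0},{"travel":[0,0,4],"yaw":0},{"travel":[0,0,6],"yaw":0},{"travel":[0,0,8],"yaw":0},{"travel":[0,0,9.1],"yaw":0}]}}

```text
t: 2.65
position: [0.4524, -0.1276, 0.059]
orientation: [-0.001, 0.0, 1.0, 0.0]
contact_force: [-0.7, -0.2, -0.0]
gripper_width: 0.496
finger_force: 0.0
```

Request:
{"method": "jog_arm", "body": {"rows": [{"travel":[0,0,0],"yaw":0},{"travel":[0,0,0],"yaw":0},{"travel":[0,0,0],"yaw":0},{"travel":[0,0,0],"yaw":0},{"travel":[0,0,0],"yaw":0}], "hand": 1}}

```text
t: 3.07
position: [0.4532, -0.1289, 0.0614]
orientation: [0.001, 0.0, 1.0, -0.001]
contact_force: [-0.4, -1.1, 0.0]
gripper_width: 0.171
finger_force: 58.8
```

Request:
{"method": "jog_arm", "body": {"rows": [{"travel":[0,0,0],"yaw":0},{"travel":[0,0,0],"yaw":0},{"travel":[0,0,0],"yaw":0},{"travel":[0,0,0],"yaw":0},{"travel":[0,0,0],"yaw":0}]}}

```text
t: 3.48
position: [0.4531, -0.1288, 0.0608]
orientation: [0.001, 0.001, 1.0, -0.0]
contact_force: [-0.5, -2.6, 1.9]
gripper_width: 0.174
finger_force: 59.1
```

Request:
{"method": "jog_arm", "body": {"rows": [{"travel":[-0.25,0,-0.8],"yaw":0},{"travel":[-0.6,0,-1.55],"yaw":0},{"travel":[-0.95,0,-2.3],"yaw":0},{"travel":[-1.4,0,-3.0],"yaw":0},{"travel":[-1.9,0,-3.7],"yaw":0}]}}

```text
t: 3.9
position: [0.4714, -0.1288, 0.0969]
orientation: [-0.0, 0.001, 1.0, -0.001]
contact_force: [3.9, -4.2, -10.6]
gripper_width: 0.17
finger_force: 58.5
```

Request:
{"method": "jog_arm", "body": {"rows": [{"travel":[-0.5,0,-0.6],"yaw":0},{"travel":[-1.1,0,-1.2],"yaw":0},{"travel":[-1.75,0,-1.7],"yaw":0},{"travel":[-2.4,0,-2.2],"yaw":0},{"travel":[-3.15,0,-2.6],"yaw":0}]}}

```text
t: 4.32
position: [0.5004, -0.1288, 0.1221]
orientation: [-0.003, 0.001, 1.0, -0.001]
contact_force: [-3.1, -6.3, -5.9]
gripper_width: 0.168
finger_force: 58.7
```

Request:
{"method": "jog_arm", "body": {"rows": [{"travel":[-0.75,0,-0.4],"yaw":0},{"travel":[-1.5,0,-0.7],"yaw":0},{"travel":[-2.3,0,-0.95],"yaw":0},{"travel":[-3.1,0,-1.1],"yaw":0},{"travel":[-3.95,0,-1.25],"yaw":0}]}}

```text
t: 4.73
position: [0.5395, -0.129, 0.135]
orientation: [-0.004, 0.001, 1.0, -0.001]
contact_force: [-3.6, -5.2, -1.9]
gripper_width: 0.167
finger_force: 58.4
```

Request:
{"method": "jog_arm", "body": {"rows": [{"travel":[-0.8,0,-0.05],"yaw":0},{"travel":[-1.65,0,0],"yaw":0},{"travel":[-2.5,0,0.05],"yaw":0},{"travel":[-3.3,0,0.2],"yaw":0},{"travel":[-4.1,0,0.4],"yaw":0}]}}

```text
t: 5.15
position: [0.5822, -0.1291, 0.1322]
orientation: [-0.002, 0.001, 1.0, -0.001]
contact_force: [-3.4, -4.2, 1.8]
gripper_width: 0.167
finger_force: 58.4
```

Request:
{"method": "jog_arm", "body": {"rows": [{"travel":[-0.25,0,0.1],"yaw":0},{"travel":[-0.5,0,0.2],"yaw":0},{"travel":[-0.5,0,0.2],"yaw":0},{"travel":[-0.5,0,0.2],"yaw":0},{"travel":[-0.5,0,0.2],"yaw":0}]}}

```text
t: 5.57
position: [0.5885, -0.1291, 0.1304]
orientation: [0.0, 0.001, 1.0, -0.001]
contact_force: [-2.2, -5.7, 3.5]
gripper_width: 0.168
finger_force: 58.4
```

Request:
{"method": "jog_arm", "body": {"rows": [{"travel":[0,0,0],"yaw":0},{"travel":[0,0,0],"yaw":0},{"travel":[0,0,0],"yaw":0},{"travel":[0,0,0],"yaw":0},{"travel":[0,0,0],"yaw":0}], "hand": 0}}

```text
t: 5.98
position: [0.5884, -0.1279, 0.1296]
orientation: [0.0, 0.0, 1.0, 0.0]
contact_force: [0.2, 0.8, 0.2]
gripper_width: 0.498
finger_force: 0.0
```

Request:
{"method": "jog_arm", "body": {"rows": [{"travel":[0,0,-1],"yaw":0},{"travel":[0,0,-2.5],"yaw":0},{"travel":[0,0,-4],"yaw":0},{"travel":[1,0,-5],"yaw":0},{"travel":[3,0,-5],"yaw":0}]}}

```text
t: 6.4
position: [0.5616, -0.1293, 0.1835]
orientation: [0.004, -0.0, 1.0, -0.001]
contact_force: [0.2, -0.7, 0.1]
gripper_width: 0.498
finger_force: 0.0
```

Request:
{"method": "jog_arm", "body": {"rows": [{"travel":[2,0,0],"yaw":0},{"travel":[4,0,0],"yaw":0},{"travel":[6.5,0,0],"yaw":0},{"travel":[8.5,0,0],"yaw":0},{"travel":[9.5,0,0],"yaw":0}], "hand": 1}}

```text
t: 6.82
position: [0.4602, -0.1277, 0.1799]
orientation: [-0.001, 0.001, 1.0, 0.0]
contact_force: [-0.4, 1.6, -0.1]
gripper_width: -0.0
finger_force: 0.0
```

Run:
```python
from h import *
from workcell import r
c=r.get_calibration("wrist");p,d=r.read_camera("wrist");np.savez("w2.npz",p=p,d=d,**c)
q,_=r.read_camera("side")
print(r.get_obs()["position"])
cv2.imwrite("pics/e.png",np.hstack([p[150:384,120:400],cv2.resize(q[130:200,220:304],(280,234))]))
```

```text
[ 0.4617137  -0.1280475   0.18009723]
```

View pics/e.png

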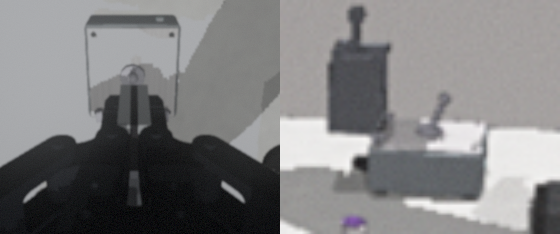

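The view shows the guard upright (left in the side crop) and the toggle still leaning to the front. I descend in front of the toggle with the fingers shut.

Request:
{"method": "jog_arm", "body": {"rows": [{"travel":[0,0,2.5],"yaw":0},{"travel":[0,0,5],"yaw":0},{"travel":[0,0,8],"yaw":0},{"travel":[0,0,10],"yaw":0},{"travel":[0,0,11.5],"yaw":0}]}}

```text
t: 7.33
position: [0.4637, -0.1281, 0.063]
orientation: [-0.0, 0.0, 1.0, 0.0]
contact_force: [0.3, -0.0, -0.3]
gripper_width: -0.003
finger_force: 0.0
```

Request:
{"method": "jog_arm", "body": {"rows": [{"travel":[-0.3,0,0],"yaw":0},{"travel":[-0.6,0,0],"yaw":0},{"travel":[-1,0,0],"yaw":0},{"travel":[-1.4,0,0],"yaw":0},{"travel":[-1.8,0,0],"yaw":0}]}}

```text
t: 7.75
position: [0.4831, -0.129, 0.0663]
orientation: [0.001, 0.0, 1.0, -0.001]
contact_force: [-1.9, -0.8, 1.2]
gripper_width: -0.003
finger_force: 1.0
```

Request:
{"method": "jog_arm", "body": {"rows": [{"travel":[-0.3,0,0],"yaw":0},{"travel":[-0.6,0,0],"yaw":0},{"travel":[-0.9,0,0],"yaw":0},{"travel":[-1.2,0,0],"yaw":0},{"travel":[-1.5,0,0],"yaw":0}]}}

```text
t: 8.17
position: [0.4967, -0.1284, 0.0649]
orientation: [0.0, 0.0, 1.0, -0.0]
contact_force: [-2.9, -0.1, 1.1]
gripper_width: -0.001
finger_force: 0.6
```

Contact started near x = 0.483, as expected. I push on in small steps to the stop.

Request:
{"method": "jog_arm", "body": {"rows": [{"travel":[-0.2,0,0],"yaw":0},{"travel":[-0.4,0,0],"yaw":0},{"travel":[-0.6,0,0],"yaw":0},{"travel":[-0.8,0,0],"yaw":0},{"travel":[-0.9,0,0],"yaw":0}]}}

```text
t: 8.58
position: [0.5052, -0.1283, 0.0645]
orientation: [-0.0, 0.0, 1.0, 0.0]
contact_force: [-2.7, -0.9, 1.0]
gripper_width: 0.002
finger_force: 0.9
```

Request:
{"method": "jog_arm", "body": {"rows": [{"travel":[-0.1,0,0],"yaw":0},{"travel":[-0.2,0,0],"yaw":0},{"travel":[-0.2,0,0],"yaw":0},{"travel":[-0.2,0,0],"yaw":0},{"travel":[-0.2,0,0],"yaw":0}]}}

```text
t: 9.0
position: [0.5055, -0.1282, 0.0642]
orientation: [-0.002, 0.001, 1.0, 0.0]
contact_force: [-4.4, -0.2, 1.0]
gripper_width: 0.001
finger_force: 2.5
```

Request:
{"method": "jog_arm", "body": {"rows": [{"travel":[-0.1,0,0],"yaw":0},{"travel":[-0.2,0,0],"yaw":0},{"travel":[-0.3,0,0],"yaw":0},{"travel":[-0.3,0,0],"yaw":0},{"travel":[-0.3,0,0],"yaw":0}]}}

```text
t: 9.42
position: [0.5059, -0.1282, 0.064]
orientation: [-0.005, 0.001, 1.0, -0.0]
contact_force: [-11.0, -1.3, 5.3]
gripper_width: -0.001
finger_force: 5.9
```

The force climbed to 11 N with no further motion, so the toggle is at its stop. I back off, rise and check.

Request:
{"method": "jog_arm", "body": {"rows": [{"travel":[0.5,0,0],"yaw":0},{"travel":[1.5,0,0],"yaw":0},{"travel":[2.5,0,0],"yaw":0},{"travel":[3.5,0,-1],"yaw":0},{"travel":[4,0,-3],"yaw":0}]}}

```text
t: 9.83
position: [0.4668, -0.1271, 0.0929]
orientation: [-0.002, 0.0, 1.0, 0.001]
contact_force: [0.4, -0.3, -0.4]
gripper_width: 0.004
finger_force: 0.0
```

Request:
{"method": "jog_arm", "body": {"rows": [{"travel":[0,0,-2],"yaw":0},{"travel":[0,0,-4],"yaw":0},{"travel":[0,0,-6.5],"yaw":0},{"travel":[0,0,-8.5],"yaw":0},{"travel":[0,0,-9.5],"yaw":0}], "hand": 0}}

```text
t: 10.25
position: [0.472, -0.129, 0.193]
orientation: [0.003, 0.0, 1.0, -0.001]
contact_force: [0.4, -0.4, 0.0]
gripper_width: 0.502
finger_force: 0.0
```

Run:
```python
from h import *
from workcell import r
q,d=r.read_camera("side");c=r.get_calibration("side")
print(r.get_obs()["position"])
W=cloud(d,c);s=W[125:200,220:304].reshape(-1,3)
s=s[(abs(s[:,1]+.128)<.035)&(s[:,0]>.4)&(s[:,0]<.65)]
t=s[(s[:,2]>.065)&(s[:,0]<.545)&(s[:,2]<.1)];print("toggle",len(t),np.median(t,0).round(3),t.max(0).round(3) if len(t) else 0)
t=s[(s[:,2]>.128)&(s[:,2]<.17)&(s[:,0]>.55)];print("tab",len(t),t.min(0).round(3),t.max(0).round(3))
cv2.imwrite("pics/f.png",cv2.resize(q[130:200,220:304],(560,468)))
```

```text
[ 0.47266183 -0.12933735  0.1939226 ]
toggle 15 [ 0.521 -0.126  0.074] [ 0.528 -0.119  0.081]
tab 40 [ 0.567 -0.134  0.128] [ 0.581 -0.117  0.156]
```

View pics/f.png

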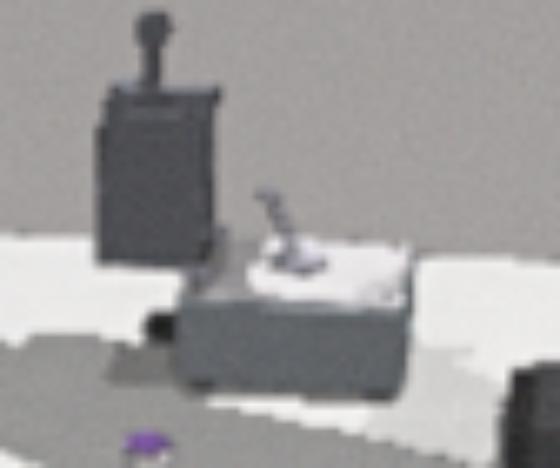

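The toggle at crop (270,195) now leans to the hinge, and the guard is still upright with its tab at crop (153,28). I compute the tab's exact position for the regrasp.

Run:
```python
from h import *
z=np.load("side.npz");f=192/np.tan(np.radians(float(z["vfov"]))/2)
C=-z["R"].T@z["t"]
from workcell import r
p=cv2.imread("pics/f.png")
for u,v in((153,28),(153,10),(135,28),(172,28),(215,90),(213,255),(100,260)):
    U,V=220+u*84/560-.4,130+v*70/468-.4
    k=z["R"].T@np.array([(U-z["cx"])/f,(V-z["cy"])/f,1])
    y=-.120 if u<180 and v<40 else -.1
    X=C+k*(y-C[1])/k[1];print((u,v),X.round(4))
```

```text
(153, 28) [ 0.5731 -0.12    0.1518]
(153, 10) [ 0.5732 -0.12    0.1596]
(135, 28) [ 0.5809 -0.12    0.1514]
(172, 28) [ 0.565  -0.12    0.1521]
(215, 90) [ 0.544  -0.1     0.1312]
(213, 255) [ 0.5435 -0.1     0.0581]
(100, 260) [ 0.5926 -0.1     0.0533]
```

Run:
```python
from h import *
from workcell import r
S=[]
for n in("scene","side"):
    p,d=r.read_camera(n);c=r.get_calibration(n);W=cloud(d,c)
    if n=="scene": cv2.imwrite("pics/g.png",cv2.resize(p[190:300,270:390],(720,660))[:600])
    s=W[(abs(W[...,1]+.128)<.034)&(W[...,0]>.53)&(W[...,0]<.63)&(W[...,2]>.05)&(W[...,2]<.18)]
    for lo in np.arange(.05,.17,.01):
        t=s[(s[:,2]>=lo)&(s[:,2]<lo+.01)]
        if len(t): print(n,round(lo,2),len(t),np.percentile(t,[2,98],0).round(3).tolist())
```

```text
scene 0.05 127 [[0.548, -0.161, 0.05], [0.596, -0.096, 0.06]]
scene 0.06 80 [[0.552, -0.157, 0.06], [0.595, -0.102, 0.07]]
scene 0.07 73 [[0.551, -0.157, 0.07], [0.594, -0.102, 0.08]]
scene 0.08 75 [[0.552, -0.157, 0.08], [0.595, -0.102, 0.09]]
scene 0.09 66 [[0.55, -0.157, 0.09], [0.595, -0.101, 0.1]]
scene 0.1 58 [[0.551, -0.157, 0.1], [0.596, -0.102, 0.11]]
scene 0.11 322 [[0.55, -0.157, 0.111], [0.593, -0.103, 0.12]]
scene 0.12 164 [[0.551, -0.156, 0.12], [0.594, -0.103, 0.128]]
scene 0.13 15 [[0.573, -0.133, 0.131], [0.579, -0.126, 0.139]]
scene 0.14 23 [[0.57, -0.137, 0.141], [0.584, -0.124, 0.15]]
scene 0.15 56 [[0.569, -0.137, 0.151], [0.583, -0.121, 0.158]]
side 0.05 61 [[0.548, -0.157, 0.05], [0.595, -0.096, 0.06]]
side 0.06 60 [[0.551, -0.156, 0.06], [0.594, -0.096, 0.07]]
side 0.07 57 [[0.551, -0.156, 0.07], [0.595, -0.095, 0.08]]
side 0.08 61 [[0.551, -0.154, 0.081], [0.594, -0.096, 0.089]]
side 0.09 57 [[0.552, -0.154, 0.09], [0.595, -0.096, 0.1]]
side 0.1 59 [[0.551, -0.155, 0.1], [0.595, -0.097, 0.11]]
side 0.11 117 [[0.549, -0.153, 0.111], [0.593, -0.098, 0.12]]
side 0.12 13 [[0.572, -0.128, 0.121], [0.589, -0.109, 0.129]]
side 0.13 9 [[0.572, -0.131, 0.131], [0.579, -0.123, 0.139]]
side 0.14 15 [[0.568, -0.133, 0.141], [0.581, -0.117, 0.149]]
side 0.15 13 [[0.57, -0.132, 0.151], [0.581, -0.117, 0.156]]
```

View pics/g.png

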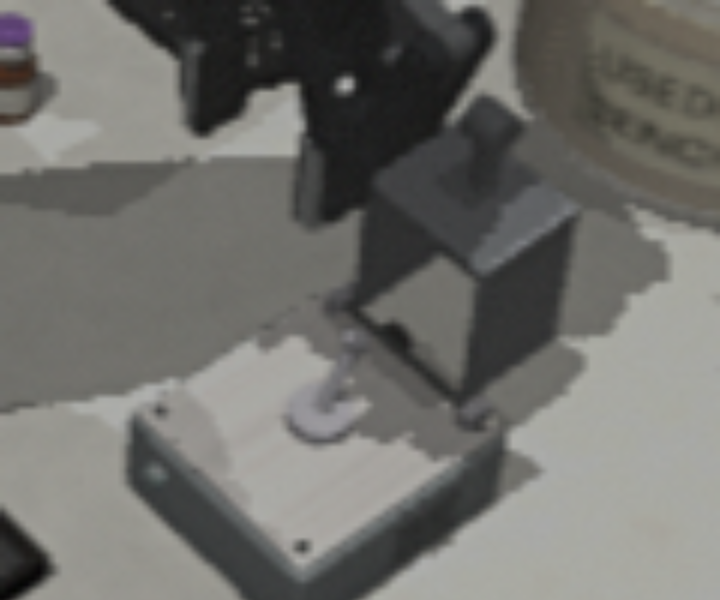

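The guard stands vertical, with its walls at x = 0.551–0.595 at every height. The toggle at crop (345,375) leans to the hinge, and the tab is at about (0.577, -0.129, 0.149). I regrasp it there.

Request:
{"method": "jog_arm", "body": {"rows": [{"travel":[-2,0,0],"yaw":0},{"travel":[-4.5,0,0],"yaw":0},{"travel":[-7,0,0],"yaw":0},{"travel":[-9.5,0,0],"yaw":0},{"travel":[-10.5,0,0],"yaw":0}]}}

```text
t: 10.82
position: [0.5772, -0.1283, 0.1875]
orientation: [-0.0, 0.0, 1.0, 0.0]
contact_force: [-0.3, -0.1, 0.1]
gripper_width: 0.5
finger_force: 0.0
```

Request:
{"method": "jog_arm", "body": {"rows": [{"travel":[0,0,0],"yaw":0},{"travel":[0,0,1.5],"yaw":0},{"travel":[0,0,3],"yaw":0},{"travel":[0,0,4.5],"yaw":0},{"travel":[0,0,5.9],"yaw":0}]}}

```text
t: 11.23
position: [0.5728, -0.128, 0.1289]
orientation: [-0.002, 0.001, 1.0, 0.001]
contact_force: [0.6, 0.1, -0.4]
gripper_width: 0.495
finger_force: 0.0
```

Request:
{"method": "jog_arm", "body": {"rows": [{"travel":[0,0,0],"yaw":0},{"travel":[0,0,0],"yaw":0},{"travel":[0,0,0],"yaw":0},{"travel":[0,0,0],"yaw":0},{"travel":[0,0,0],"yaw":0}]}}

```text
t: 11.65
position: [0.576, -0.1287, 0.132]
orientation: [0.001, 0.0, 1.0, -0.0]
contact_force: [0.5, 0.5, -0.2]
gripper_width: 0.497
finger_force: 0.0
```

Request:
{"method": "jog_arm", "body": {"rows": [{"travel":[0,0,0],"yaw":0},{"travel":[0,0,0],"yaw":0},{"travel":[0,0,0],"yaw":0},{"travel":[0,0,0],"yaw":0},{"travel":[0,0,0],"yaw":0}], "hand": 1}}

```text
t: 12.07
position: [0.5761, -0.1292, 0.1316]
orientation: [0.001, 0.001, 1.0, -0.001]
contact_force: [0.1, -2.0, 4.0]
gripper_width: 0.174
finger_force: 59.1
```

Request:
{"method": "jog_arm", "body": {"rows": [{"travel":[0,0,0],"yaw":0},{"travel":[0,0,0],"yaw":0},{"travel":[0,0,0],"yaw":0},{"travel":[0,0,0],"yaw":0},{"travel":[0,0,0],"yaw":0}]}}

```text
t: 12.48
position: [0.5762, -0.1291, 0.1315]
orientation: [0.001, 0.0, 1.0, -0.001]
contact_force: [1.0, -4.4, 4.8]
gripper_width: 0.174
finger_force: 59.3
```

Request:
{"method": "jog_arm", "body": {"rows": [{"travel":[0.7,0,-0.15],"yaw":0},{"travel":[1.55,0,-0.3],"yaw":0},{"travel":[2.35,0,-0.35],"yaw":0},{"travel":[3.2,0,-0.3],"yaw":0},{"travel":[4.05,0,-0.25],"yaw":0}]}}

```text
t: 12.9
position: [0.5371, -0.129, 0.1339]
orientation: [0.003, 0.0, 1.0, -0.0]
contact_force: [5.8, -4.4, -2.3]
gripper_width: 0.17
finger_force: 58.7
```

Request:
{"method": "jog_arm", "body": {"rows": [{"travel":[0.8,0,0.15],"yaw":0},{"travel":[1.6,0,0.35],"yaw":0},{"travel":[2.4,0,0.65],"yaw":0},{"travel":[3.15,0,1.0],"yaw":0},{"travel":[3.85,0,1.4],"yaw":0}]}}

```text
t: 13.32
position: [0.4981, -0.129, 0.1208]
orientation: [0.003, 0.0, 1.0, -0.001]
contact_force: [1.0, -3.0, 7.8]
gripper_width: 0.175
finger_force: 60.6
```

Request:
{"method": "jog_arm", "body": {"rows": [{"travel":[0.7,0,0.45],"yaw":0},{"travel":[1.35,0,0.95],"yaw":0},{"travel":[2.0,0,1.5],"yaw":0},{"travel":[2.55,0,2.1],"yaw":0},{"travel":[3.05,0,2.75],"yaw":0}]}}

```text
t: 13.73
position: [0.4659, -0.1288, 0.0926]
orientation: [0.001, 0.001, 1.0, -0.001]
contact_force: [-0.7, -4.4, 7.6]
gripper_width: 0.172
finger_force: 64.2
```

Request:
{"method": "jog_arm", "body": {"rows": [{"travel":[0.5,0,0.7],"yaw":0},{"travel":[0.9,0,1.4],"yaw":0},{"travel":[1.25,0,2.2],"yaw":0},{"travel":[1.55,0,2.95],"yaw":0},{"travel":[1.65,0,3.35],"yaw":0}]}}

```text
t: 14.15
position: [0.4484, -0.1288, 0.058]
orientation: [-0.0, 0.001, 1.0, -0.001]
contact_force: [-3.1, -4.2, 7.8]
gripper_width: 0.172
finger_force: 70.2
```

Request:
{"method": "jog_arm", "body": {"rows": [{"travel":[0,0,0.1],"yaw":0},{"travel":[0,0,0.2],"yaw":0},{"travel":[0,0,0.3],"yaw":0},{"travel":[0,0,0.3],"yaw":0},{"travel":[0,0,0.3],"yaw":0}]}}

```text
t: 14.57
position: [0.4476, -0.1288, 0.0552]
orientation: [-0.002, 0.001, 1.0, -0.001]
contact_force: [-3.7, -4.5, 5.6]
gripper_width: 0.173
finger_force: 70.8
```

Request:
{"method": "jog_arm", "body": {"rows": [{"travel":[0,0,0],"yaw":0},{"travel":[0,0,0],"yaw":0},{"travel":[0,0,0],"yaw":0},{"travel":[0,0,0],"yaw":0},{"travel":[0,0,0],"yaw":0}], "hand": 0}}

```text
t: 14.98
position: [0.4487, -0.1277, 0.0548]
orientation: [-0.001, 0.0, 1.0, 0.001]
contact_force: [-0.2, -0.6, 1.0]
gripper_width: 0.5
finger_force: 0.0
```

Request:
{"method": "jog_arm", "body": {"rows": [{"travel":[0,0,-1.5],"yaw":0},{"travel":[0,0,-4],"yaw":0},{"travel":[0,0,-6.5],"yaw":0},{"travel":[0,0,-8.5],"yaw":0},{"travel":[0,0,-9.5],"yaw":0}]}}

```text
t: 15.4
position: [0.4508, -0.1288, 0.1528]
orientation: [0.002, 0.0, 1.0, -0.001]
contact_force: [0.1, -0.9, 1.0]
gripper_width: 0.501
finger_force: 0.0
```

```bash
cat > m.py <<'E'
from h import *
from workcell import r
def fit(W,n):
    s=W[(abs(W[...,1]+.128)<.024)&(W[...,0]>.488)&(W[...,0]<.545)&(W[...,2]>.085)&(W[...,2]<.12)]
    a=np.polyfit(s[:,0],s[:,2],1); print(n,len(s),"front z",np.polyval(a,.48).round(4),"back z",np.polyval(a,.55).round(4),"angle",np.arctan(-a[0]).round(4))
for n in("scene","wrist"):
    c=r.get_calibration(n);p,d=r.read_camera(n); W=cloud(d,c); fit(W,n+" now")
    z=np.load({"scene":"scene.npz","wrist":"w.npz"}[n]); fit(cloud(z["d"],z),n+" start")
    s=W[(abs(W[...,1]+.128)<.012)&(W[...,0]>.435)&(W[...,0]<.463)&(W[...,2]>.06)&(W[...,2]<.12)]; print("tab top",np.percentile(s[:,2],98) if len(s) else 0)
print(r.get_obs()["position"])
E
python3 m.py
```

```text
scene now 340 front z 0.098 back z 0.0956 angle 0.0341
scene start 511 front z 0.0951 back z 0.0952 angle -0.0008
tab top 0.08996291660448166
wrist now 3963 front z 0.0981 back z 0.0955 angle 0.0371
wrist start 4176 front z 0.0953 back z 0.0954 angle -0.0016
tab top 0.08944860485857328
[ 0.45095147 -0.12890827  0.15206421]
```

The guard is still open by about 0.036 rad. I'll press its front top down with the shut fingertips.

Request:
{"method": "jog_arm", "body": {"rows": [{"travel":[-1,0,0],"yaw":0},{"travel":[-2,0,0],"yaw":0},{"travel":[-3,0,0],"yaw":0},{"travel":[-4,0,0],"yaw":0},{"travel":[-4,0,0],"yaw":0}], "hand": 1}}

```text
t: 15.92
position: [0.4917, -0.1286, 0.1496]
orientation: [0.0, -0.0, 1.0, 0.0]
contact_force: [0.3, -1.0, 0.6]
gripper_width: -0.002
finger_force: 0.0
```

Request:
{"method": "jog_arm", "body": {"rows": [{"travel":[0,0,1],"yaw":0},{"travel":[0,0,2.5],"yaw":0},{"travel":[0,0,4],"yaw":0},{"travel":[0,0,4.8],"yaw":0},{"travel":[0,0,5],"yaw":0}]}}

```text
t: 16.33
position: [0.4871, -0.1276, 0.0978]
orientation: [-0.002, 0.0, 1.0, 0.001]
contact_force: [-0.8, -0.3, -0.2]
gripper_width: -0.001
finger_force: 0.0
```

Request:
{"method": "jog_arm", "body": {"rows": [{"travel":[0,0,0.15],"yaw":0},{"travel":[0,0,0.3],"yaw":0},{"travel":[0,0,0.45],"yaw":0},{"travel":[0,0,0.6],"yaw":0},{"travel":[0,0,0.7],"yaw":0}]}}

```text
t: 16.75
position: [0.4897, -0.1286, 0.0939]
orientation: [0.0, 0.0, 1.0, -0.0]
contact_force: [-3.6, 1.5, 10.5]
gripper_width: 0.001
finger_force: 5.9
```

Request:
{"method": "jog_arm", "body": {"rows": [{"travel":[0,0,0.1],"yaw":0},{"travel":[0,0,0.2],"yaw":0},{"travel":[0,0,0.2],"yaw":0},{"travel":[0,0,0.2],"yaw":0},{"travel":[0,0,0.2],"yaw":0}]}}

```text
t: 17.17
position: [0.4898, -0.1287, 0.0939]
orientation: [0.0, 0.0, 1.0, -0.0]
contact_force: [-5.7, 1.6, 14.6]
gripper_width: 0.002
finger_force: 7.4
```

Request:
{"method": "jog_arm", "body": {"rows": [{"travel":[0,0,-1],"yaw":0},{"travel":[0,0,-2.5],"yaw":0},{"travel":[0,0,-4],"yaw":0},{"travel":[1.5,0,-6],"yaw":0},{"travel":[4,0,-7],"yaw":0}]}}

```text
t: 17.58
position: [0.4528, -0.1296, 0.1644]
orientation: [0.003, -0.0, 1.0, -0.001]
contact_force: [0.8, -1.0, 0.3]
gripper_width: 0.003
finger_force: 0.0
```

```bash
python3 m.py
python3 - <<'E'
from h import *
from workcell import r
p,d=r.read_camera("scene"); q=np.load("scene.npz")["p"]
cv2.imwrite("pics/i.png",np.hstack([cv2.resize(x[125:175,170:245],(390,260)) for x in(q,p)]))
E
```

```text
scene now 523 front z 0.0949 back z 0.0953 angle -0.0051
scene start 511 front z 0.0951 back z 0.0952 angle -0.0008
tab top 0.08621541967506559
wrist now 20 front z 0.0953 back z 0.0937 angle 0.022
wrist start 4176 front z 0.0953 back z 0.0954 angle -0.0016
tab top 0.08539505385939862
[ 0.44822693 -0.12841353  0.16338748]
```

View pics/i.png

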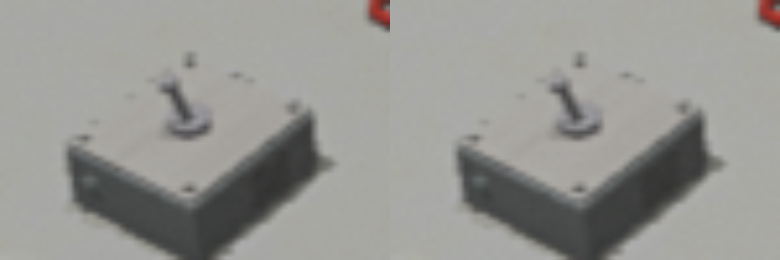

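The bare toggle looks the same before and after, at (168,80) and (558,80). The guard is back at its starting closed plane in the scene depth; the wrist fit had only 20 points. The robot is clear of everything, so I hand in.

```bash
python3 -c "
from workcell import r
print(r.close_job())"
```

```text
the job is handed in; nothing more can be done
None
```

I lifted the guard to upright, flipped the toggle to its stop toward the hinge and closed the guard fully, leaving the bare toggle untouched; I handed the job in at about 18 s, and the result has not been reported.

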